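# Change over from the hob to the egg cooker

## Robot

A 6-joint arm with a two-finger parallel gripper is mounted at the origin on the work surface. World frame = base frame: x ahead of the robot, y to its left, z up, the work surface at z = 0. Lengths are in m, angles in rad, forces in N, time in s.
With the tool pointing down it reaches from about 0.4 to 0.825 m from the base axis. Payload 7 kg.
Tool frame: the origin (TCP) lies between the finger pads; the fingertips stand 8 mm ahead of it and the grasp point (between the pads) lies 11 mm behind it (arm.finger_overhang is the distance from the TCP to the fingertips, in m); z points along the fingers, y is the line along which they close (so a half turn about z gives the same grasp; the last joint's range is limited). The gripper opens to 88 mm and grips with 3 to 60 N. Pads are 19 mm wide; open, the fingers measure 130 mm over their backs; the gripper's body (78 mm by 193 mm) begins 47 mm behind the grasp point.
Start: joints at [-0.841, 0.359, 0.012, 0, -1.224, -0.288], TCP at [0.289, -0.61, 0.235] pointing down, gripper open.
Joint ranges: [-3.07, 3.07], [-1.43, 2.12], [-1.02, 1.25], [-3.03, 1.67], [-3.05, -0], [-3.03, 3.03]. Speed limits (rad/s): [2.39, 2.39, 3.01, 3.14, 3.14, 3.14].

## Interface

Orientations are given as [roll, pitch, yaw] about the fixed x, y, z axes, in that order (R = Rz(yaw) Ry(pitch) Rx(roll)).
In Python, from station import arm gives the robot as it stands.
- The arm moves only by the tool move_arm, never from a script. Its argument "rows" is text: rows parted by semicolons, each of 7 numbers parted by spaces: the turn, a rotation vector about the tool's x, y, z in degrees, then the shift along the tool's x, y, z in m, then the finger opening in m, from 0 to 0.0876. A call has 1 to 8 rows; each row shifts and turns the commanded pose from where the row before left it, along the tool's axes as they then stand; what a row does not reach is not made up. A row lasts 1/8 s, in which the tool goes at most 62.5 mm and 10.7 degrees, less where a joint would pass 70% of its speed; a pose out of reach is approached as far as the arm can. A call is refused whole if a number of a shift passes 0.0625 or a number of a turn 10.7, either way. A call with a gripper value outside its range is refused whole. The fingers move at their own pace and stop on an object; "squeeze" is the grip in N (left out, the last holds). Time passes only in rows, so rows that do not move let the fingers close. It gives the time, the measured TCP pose, the force, the opening and the grip force at its end, in the units of the state.
- arm.get_state(): the state, without advancing time (a new reading comes with each control period).
- arm.grab_frame(name): name is "side" or "top" or "wrist"; returns (picture, depth): 420x560x3 uint8, blue, green, red; 420x560 float32, m along the optical axis (not along the pixel's ray), 0 where there is no reading.
- arm.camera_model(name): a dict with "mtx" (3x3 intrinsics, pixels), "camera_from_world" (4x4, takes a point from world to camera coordinates); the wrist camera has in their place "mount" (4x4, takes a point from camera to tool coordinates, whose origin is the TCP and whose axes are the flange's). Camera axes: x right, y down, z forward; pixel columns grow to the right and rows downward; lengths in m; the calibration is good to about 2 mm. A picture is of the moment at which its call begins: read the wrist's pose just before it. camera_model takes no time and is no camera call.
- arm.job_done(): hands the job in; it is judged then, once.
The state is a dict: "t": time; "q": joint angles; "qd": joint speeds; "joint_efforts": joint torques, N m; "eef_pos": TCP position; "ee_rot": TCP orientation; "force": force on the tool from outside, world axes, zero at the start; "moment": the same for the moment, N m; "width": finger opening in m; "gripper_force": force on a finger pad.
Only numpy, scipy, OpenCV 4.12 (cv2) and the standard library are available. Lean on these libraries where they do the work, as an engineer would, in place of code of your own. Each camera call takes 0.05 s, during which the arm holds its last target. There are 200 camera calls.

## Task

The hob and the egg cooker share one fuse: with a fingertip push the hob's white toggle over to off (towards its grey dot), and only then push the yellow egg cooker's red toggle over to on (towards its red dot), so that each snaps right over and stays. Then start the green egg timer by pressing the white cap on its top all the way down and letting it come up again, leaving the timer standing where it is. Pick nothing up and leave everything else in its place.

Things in the scene. Friction and masses are not known exactly. Their poses are not given: they have to be found in the camera images.
- hob: Two-ring electric hob, fixed, black glass in a steel frame, 500 mm (its x) by 290 mm (its y) by 60 mm high. Origin: centre of its underside on the worktop; +x points away from the control end (from the near end to the far end), z up. The black control strip with the white toggle is at its near (-x) end, a steel saucepan (150 mm diameter, top 145 mm above the worktop, fixed) stands on the ring at the far end.
- hob_switch_pivot (a point): Hinge of the hob's toggle, 62 mm above the worktop, 2 mm above the strip around it (which has a steel collar of 28 mm diameter flush with the hinge); 190 mm towards -x of the hob's centre; axes as those of the hob. The lever swings in the hob's x-z plane. The off side (grey dot) is the hob's -x, the on side (red dot) its +x; dots 42 mm from the hinge.
- hob_switch_tip (a point): Centre of the white ball, 18 mm diameter, on the end of the hob's toggle lever; 45 mm from the hinge, on a steel rod of 10 mm diameter.
- hob_switch (a joint): Hob toggle, rad: 0 is upright, about +0.45 (leaning to the hob's +x) is on, about -0.45 (leaning to its -x) is off; it starts on. A spring drives it away from upright to whichever stop is nearer; about 2.5 N at the ball moves it off a stop, and past upright it snaps over by itself.
- cooker: Yellow egg cooker, fixed, round base of 170 mm diameter with a clear dome and black knob, 162 mm high; a yellow control pod, 110 mm wide and 50 mm high, sticks out on its -x side to 160 mm from the centre. Origin: centre of the round base's underside; z up.
- cooker_switch_pivot (a point): Hinge of the cooker's toggle, 52 mm above the worktop, 2 mm above the pod's white top (dark collar of 24 mm diameter flush with the hinge); 125 mm towards -x of the cooker's centre; axes as those of the cooker. The lever swings in the cooker's y-z plane. The on side (red dot) is the cooker's +y, the off side (grey dot) its -y; dots 42 mm from the hinge.
- cooker_switch_tip (a point): Centre of the red ball, 18 mm diameter, on the end of the cooker's toggle lever; 45 mm from the hinge, on a steel rod of 10 mm diameter.
- cooker_switch (a joint): Cooker toggle, rad: 0 is upright, about -0.45 (leaning to the cooker's -y) is off, about +0.45 (leaning to its +y) is on; it starts off. The same sprung snap action as the hob's toggle.
- timer: Green plastic egg timer shaped like an egg, loose, about 180 g, 62 mm in diameter, 80 mm high with its cap, standing on a flat foot of 44 mm diameter. Origin: centre of its foot. z up.
- timer_cap_top (a point): Centre of the top face of the timer's white press cap, 33 mm diameter, 80 mm above the worktop when up.
- timer_cap (a joint): Travel of the cap, m: 0 is up, 0.006 is fully down. It springs back; fully down takes about 5.5 N.
- salt_mid (a point): Bystander: white salt jar with steel cap, 46 mm diameter, 85 mm high, loose; point half-way up its axis.
- eggcup_mid (a point): Bystander: brown egg in a blue egg cup, 48 mm diameter, 77 mm high, loose; point half-way up its axis.
- spoon: Bystander: red silicone egg spoon, 190 mm long, lying loose; origin under its middle.
- carton: Bystander: cardboard tray of six eggs, 100 by 150 mm, 66 mm high, loose; origin at the centre of its underside.
- mug: Bystander: white mug, 80 mm diameter, 90 mm high, loose; origin at the centre of its underside.
Mind the look-alikes: they are no part of the job. What is meant by the timer is not black, and is the larger of those in its own colour.

How it is judged:
By the outcome, as a careful person would: the job done as asked, in the order asked, and still so for the second after the job is handed in, with the robot touching nothing.
It also fails if it takes over 61 s, if anything falls off the work surface, if the arm or the gripper's body presses on something with over 40 N, if the wrist force passes 120 N, or if a joint passes its speed limit or range.

## Working session

There is one attempt and no reset: what is moved stays moved. The work goes in short steps, Python scripts to look and compute and a tool call to move; the robot and the scene stay as the last step left them, time stands still between calls to the robot, and variables do not carry over. Pictures are saved under pics/ and viewed, at most 10 in all, crops included, and the job is handed in when it is done.

Besides the shell and the picture viewer there is one more tool, called as name(argument=value, ...), one argument or row to a line, values as JSON. move_arm: Moves the arm, as the interface text tells. Its arguments: {"type":"object","properties":{"rows":{"type":"string"},"squeeze":{"type":"number"}},"required":["rows"]}

```bash
mkdir -p pics
cat > h.py <<'E'
import numpy as np, cv2
from scipy.spatial.transform import Rotation as R
from station import arm
def grab(n,tag):
    s=arm.get_state(); im,d=arm.grab_frame(n); m=arm.camera_model(n)
    if n=="wrist":
        T=np.eye(4); T[:3,:3]=R.from_euler('xyz',s['ee_rot']).as_matrix(); T[:3,3]=s['eef_pos']; W=T@m['mount']
    else: W=np.linalg.inv(m['camera_from_world'])
    np.savez(f'pics/{tag}.npz',im=im,d=d,K=m['mtx'],W=W); cv2.imwrite(f'pics/{tag}.png',im)
def load(tag):
    z=np.load(f'pics/{tag}.npz'); return z['im'],z['d'],z['K'],z['W']
def cloud(tag):
    im,d,K,W=load(tag); v,u=np.indices(d.shape)
    P=np.stack([(u-K[0,2])/K[0,0]*d,(v-K[1,2])/K[1,1]*d,d],-1)
    return im,P@W[:3,:3].T+W[:3,3],d
def ray(tag,u,v,z):
    _,_,K,W=load(tag); r=W[:3,:3]@np.array([(u-K[0,2])/K[0,0],(v-K[1,2])/K[1,1],1]); return W[:3,3]+r*(z-W[2,3])/r[2]
E
python3 - <<'E'
from h import *
grab('top','top0');grab('side','side0')
s=arm.get_state();print(s['t'],s['eef_pos'],s['ee_rot'])
E
```

```text
0.1 [ 0.28841302 -0.60982165  0.23372639] [ 3.14012087e+00 -1.38939830e-04 -2.69990984e+00]
```

View pics/top0.png

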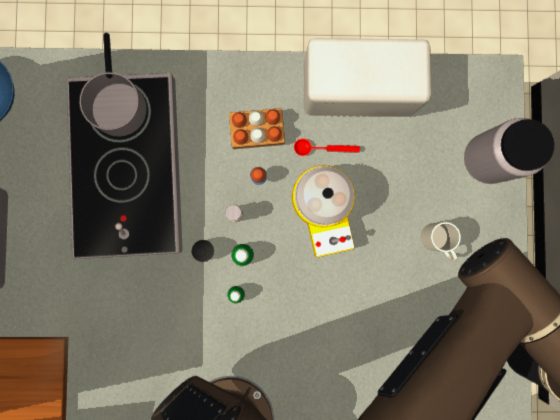

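View pics/side0.png

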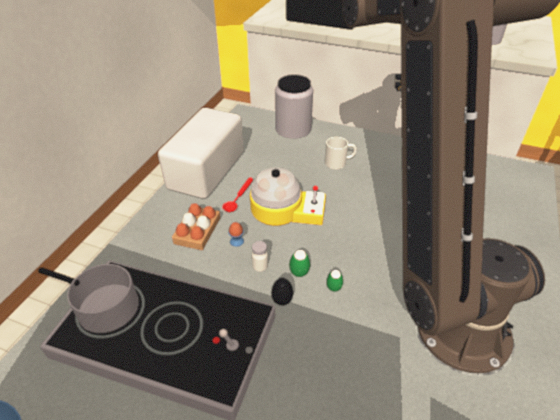

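Top view: the hob toggle's white ball is at about (120,227), with its red dot at (123,218) and grey dot at (124,249). The cooker's red ball is at about (342,239) and its red dot at (319,243). There are three timer candidates: black at (203,250), large green at (242,254) and small green at (235,294). The large green one fits. I'll measure these and enlarge to confirm.

Run:
```python
from h import *
im,P,d=cloud('top0')
print('cam',load('top0')[3][:3,3])
for n,u,v in [('hobNearL',78,250),('hobNearR',172,246),('hobFarR',168,82),('hobmid',150,180),('ball',119,227),('rdot',123,218),('gdot',124,249),('cball',342,239),('crdot',319,243),('cgdot',348,238),('knob',328,193),('tG',242,255),('tg',236,295),('tb',203,250),('salt',233,213),('cup',258,175),('pan',108,92),('mug',436,238)]:
    print(n,P[v,u].round(3))
for n,u,v,z in [('hob rdot',123,218,.06),('hob gdot',124,249,.06),('c rdot',319,243,.05),('c gdot',348,238,.05),('knob',328,193,.162)]: print(n,ray('top0',u,v,z).round(4))
a=cv2.resize(im[200:310,190:370],None,fx=4,fy=4,interpolation=cv2.INTER_CUBIC)
b=cv2.resize(im[200:270,80:180],None,fx=4,fy=4,interpolation=cv2.INTER_CUBIC)
o=np.zeros((600,800,3),np.uint8);
o[:330,:540]=cv2.resize(im[200:310,190:370],(540,330),interpolation=cv2.INTER_CUBIC)
o[335:335+262,:375]=cv2.resize(im[200:270,80:180],(375,262),interpolation=cv2.INTER_CUBIC)
s=cv2.imread('pics/side0.png'); o[335:595,385:785]=cv2.resize(s[235:365,200:400],(400,260))
cv2.imwrite('pics/c1.png',o)
```

```text
cam [ 0.5141733  -0.10085278  1.33142098]
hobNearL [0.469 0.407 0.061]
hobNearR [0.481 0.157 0.06 ]
hobFarR [0.933 0.178 0.054]
hobmid [0.66  0.22  0.059]
ball [0.531 0.284 0.112]
rdot [0.556 0.29  0.059]
gdot [0.473 0.285 0.06 ]
cball [ 0.503 -0.297  0.101]
crdot [ 0.492 -0.242  0.051]
cgdot [ 0.506 -0.321  0.052]
knob [ 0.619 -0.252  0.163]
tG [ 0.459 -0.033  0.079]
tg [ 0.351 -0.017  0.062]
tb [0.472 0.071 0.08 ]
salt [ 0.571 -0.008  0.086]
cup [ 0.674 -0.074  0.077]
pan [0.899 0.337 0.066]
mug [ 0.507 -0.582  0.003]
hob rdot [0.556  0.2899 0.06  ]
hob gdot [0.4726 0.2851 0.06  ]
c rdot [ 0.4916 -0.242   0.05  ]
c gdot [ 0.5058 -0.3218  0.05  ]
knob [ 0.6193 -0.2522  0.162 ]
```

View pics/c1.png

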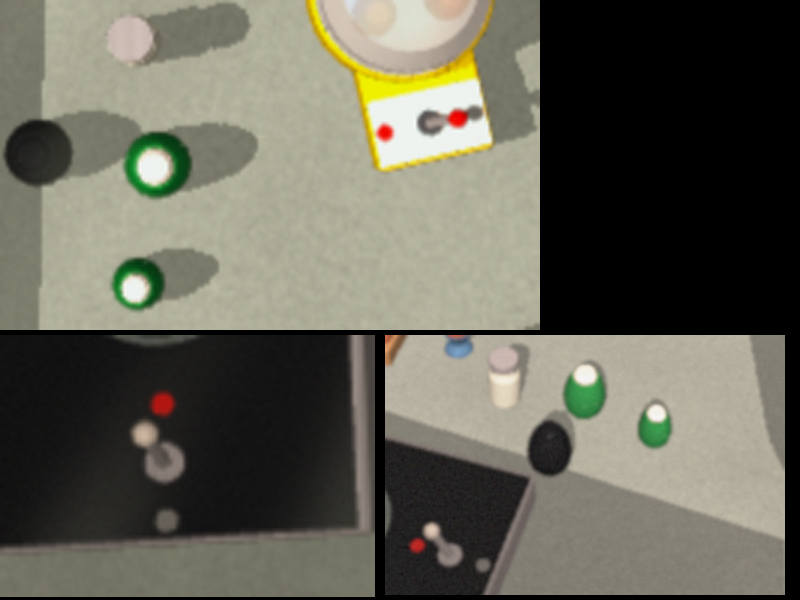

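The crop confirms it: the timer meant is the large green one at (242,254), with its cap top at (0.459,-0.033,0.079). The black one and the smaller green one (62 mm high) are look-alikes. The hob pivot is at about (0.514,0.2875) with yaw 0.05. The cooker pivot is at about (0.498,-0.283) with yaw 0.18. Next I close the fingers and travel to the +x side of the hob toggle.

move_arm(
  rows="0 0 7.45 0 0 0 0; 0 0 7.45 0 0 0 0; 0 0 7.45 0 0 0 0; 0 0 0 -0.0183 0.049 0 0; 0 0 0 -0.0183 0.049 0 0; 0 0 0 -0.0183 0.049 0 0; 0 0 0 -0.0183 0.049 0 0; 0 0 0 -0.0183 0.049 0 0",
  squeeze=5,
)

```text
t: 1.1
eef_pos: [0.3674, -0.3591, 0.2343]
ee_rot: [3.141, -0.0, -3.09]
force: [1.9, 0.3, 1.0]
width: 0.0132
gripper_force: 0.0
```

move_arm(
  rows="0 0 0 -0.0183 0.049 0 0; 0 0 0 -0.0183 0.049 0 0; 0 0 0 -0.0183 0.049 0 0; 0 0 0 -0.0183 0.049 0 0; 0 0 0 -0.0183 0.049 0 0; 0 0 0 -0.0183 0.049 0 0; 0 0 0 -0.0183 0.049 0 0; 0 0 0 -0.0183 0.049 0 0",
)

```text
t: 2.1
eef_pos: [0.4932, 0.04, 0.2345]
ee_rot: [3.142, -0.0, -3.09]
force: [0.5, -1.1, -0.1]
width: 0.0003
gripper_force: 0.0
```

move_arm(
  rows="0 0 0 -0.0183 0.049 0 0; 0 0 0 -0.0183 0.049 0 0; 0 0 0 -0.0183 0.049 0 0; 0 0 0 -0.0183 0.049 0 0; 0 0 0 -0.0183 0.049 0 0; 0 0 0 0 0 0 0; 0 0 0 0 0 0 0",
)

```text
t: 2.98
eef_pos: [0.5715, 0.2875, 0.2337]
ee_rot: [-3.141, -0.001, -3.089]
force: [0.2, 0.6, 0.1]
width: 0.0001
gripper_force: 0.0
```

Run:
```python
from h import *
grab('wrist','w1')
```

```text
(no output)
```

View pics/w1.png

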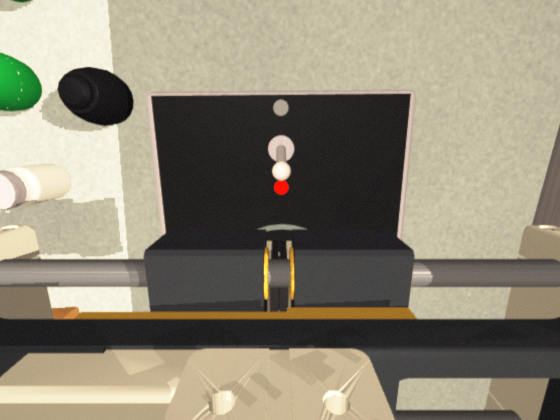

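The wrist view shows the white ball at (281,171), red dot at (281,187), grey dot at (281,107) and collar at (281,148). The fingers at (280,272) are in line with them.

Run:
```python
from h import *
im,P,d=cloud('w1')
print('ball',P[171,281],'r',ray('w1',281,187,.06),'g',ray('w1',281,107,.06),'collar',ray('w1',281,148,.062),'gb',P[250,200],'finger',P[285,268],P[300,280])
print(P[165:180:2,281].round(3))
```

```text
ball [0.53427935 0.28633437 0.11123215] r [0.55740666 0.28789464 0.06      ] g [0.47308824 0.28334862 0.06      ] collar [0.51485974 0.28558849 0.062     ] gb [0.5343385  0.26434833 0.31300314] finger [0.54631414 0.28206622 0.30730164] [0.57268948 0.28699954 0.27071991]
[[0.529 0.286 0.108]
 [0.531 0.286 0.11 ]
 [0.533 0.286 0.11 ]
 [0.534 0.286 0.111]
 [0.536 0.286 0.11 ]
 [0.538 0.287 0.11 ]
 [0.54  0.287 0.109]
 [0.542 0.287 0.107]]
```

move_arm(
  rows="0 0 0 0 0 0.045 0; 0 0 0 0 0 0.045 0; 0 0 0 0 0 0.035 0; 0 0 0 0 0 0.014 0; 0 0 0 0 0 0 0",
)

```text
t: 3.65
eef_pos: [0.5719, 0.2869, 0.0957]
ee_rot: [-3.141, -0.0, -3.09]
force: [0.1, 0.3, 0.8]
width: 0.0009
gripper_force: 0.0
```

move_arm(
  rows="0 0 0 0.006 0 0 0; 0 0 0 0.006 0 0 0; 0 0 0 0.006 0 0 0; 0 0 0 0.006 0 0 0; 0 0 0 0.006 0 0 0; 0 0 0 0 0 0 0",
)

```text
t: 4.4
eef_pos: [0.5411, 0.2861, 0.0955]
ee_rot: [-3.141, -0.001, -3.09]
force: [0.5, 0.5, 0.4]
width: 0.0005
gripper_force: 0.7
```

move_arm(
  rows="0 0 0 0.006 0 0 0; 0 0 0 0.006 0 0 0; 0 0 0 0.006 0 0 0; 0 0 0 0 0 0 0",
)

```text
t: 4.9
eef_pos: [0.5233, 0.2849, 0.0954]
ee_rot: [-3.141, -0.001, -3.09]
force: [0.2, 0.3, -0.1]
width: 0.0002
gripper_force: 0.0
```

move_arm(
  rows="0 0 0 -0.03 0 0 0; 0 0 0 0 0 -0.045 0; 0 0 0 0 0 -0.045 0; 0 0 0 0 0 -0.045 0; 0 0 0 0 0 0 0",
)

```text
t: 5.52
eef_pos: [0.5557, 0.2878, 0.235]
ee_rot: [3.138, 0.006, -3.089]
force: [-0.3, 0.7, -1.0]
width: 0.0004
gripper_force: 0.0
```

Run:
```python
from h import *
grab('wrist','w2')
im,P,d=cloud('w2')
m=(P[...,2]>.085)&(P[...,2]<.125)&(np.hypot(P[...,0]-.515,P[...,1]-.286)<.05)
print(m.sum(),P[m].mean(0),P[m].max(0)); print(arm.get_state()['eef_pos'])
```

```text
318 [0.49680739 0.28409653 0.10597933] [0.50950911 0.2927783  0.11171611]
[0.5546108  0.28721678 0.23240718]
```

The ball is now at the off stop (x≈0.497, pivot −18 mm). Next is the cooker.

move_arm(
  rows="0 0 -8 0 0 0 0; 0 0 0 0.0126 -0.0472 0 0; 0 0 0 0.0126 -0.0472 0 0; 0 0 0 0.0126 -0.0472 0 0; 0 0 0 0.0126 -0.0472 0 0; 0 0 0 0.0126 -0.0472 0 0; 0 0 0 0.0126 -0.0472 0 0",
)

```text
t: 6.45
eef_pos: [0.5326, -0.0073, 0.2293]
ee_rot: [-3.142, -0.002, -2.95]
force: [1.2, -0.1, -0.9]
width: 0.0006
gripper_force: 0.0
```

move_arm(
  rows="0 0 0 0.0126 -0.0472 0 0; 0 0 0 0.0126 -0.0472 0 0; 0 0 0 0.0126 -0.0472 0 0; 0 0 0 0.0126 -0.0472 0 0; 0 0 0 0.0126 -0.0472 0 0; 0 0 0 0.0126 -0.0472 0 0; 0 0 0 0.0126 -0.0472 0 0; 0 0 0 0 0 0 0",
)

```text
t: 7.45
eef_pos: [0.5084, -0.3493, 0.2282]
ee_rot: [3.14, -0.003, -2.954]
force: [-0.5, 1.1, -0.4]
width: 0.0006
gripper_force: 0.0
```

Run:
```python
from h import *
grab('wrist','w3')
im,P,d=cloud('w3')
m=(P[...,2]>.082)&(P[...,2]<.115)&(np.hypot(P[...,0]-.498,P[...,1]+.283)<.04)
print(m.sum(),P[m].mean(0),P[m].max(0)); print(arm.get_state()['eef_pos'],arm.get_state()['ee_rot'])
```

```text
250 [ 0.50315771 -0.30198646  0.09737368] [ 0.51266135 -0.29283891  0.10205236]
[ 0.508623   -0.34796424  0.22842399] [ 3.13970433e+00 -2.78118662e-03 -2.95324760e+00]
```

View pics/w3.png

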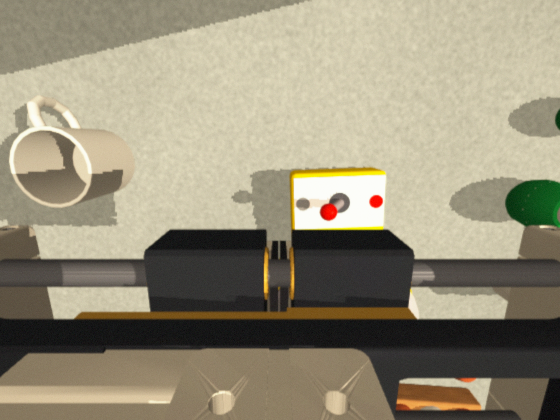

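The red ball is at (329,212), collar at (340,203), red dot at (376,201) and grey dot at (303,204). The fingers are on the −y side of the ball, with clearance.

move_arm(
  rows="0 0 0 -0.003 0 0.045 0; 0 0 0 0 0 0.045 0; 0 0 0 0 0 0.035 0; 0 0 0 0 0 0.017 0; 0 0 0 0 0 0 0",
)

```text
t: 8.12
eef_pos: [0.5123, -0.3455, 0.0876]
ee_rot: [3.14, -0.002, -2.949]
force: [0.3, 0.5, 0.1]
width: 0.0006
gripper_force: 0.0
```

move_arm(
  rows="0 0 0 0 0.006 0 0; 0 0 0 0 0.006 0 0; 0 0 0 0 0.006 0 0; 0 0 0 0 0.006 0 0; 0 0 0 0 0.006 0 0; 0 0 0 0 0 0 0",
)

```text
t: 8.88
eef_pos: [0.5077, -0.3168, 0.0893]
ee_rot: [-3.14, 0.001, -2.95]
force: [1.0, -3.1, 3.0]
width: 0.0007
gripper_force: 1.4
```

move_arm(
  rows="0 0 0 0 0.006 0 0; 0 0 0 0 0.006 0 0; 0 0 0 0 0.004 0 0; 0 0 0 0 0 0 0",
)

```text
t: 9.38
eef_pos: [0.5037, -0.3004, 0.0882]
ee_rot: [3.141, -0.001, -2.95]
force: [-0.6, -0.3, -0.2]
width: 0.0004
gripper_force: 0.0
```

move_arm(
  rows="0 0 0 0 -0.03 0 0; 0 0 0 0 0 -0.045 0; 0 0 0 0 0 -0.045 0; 0 0 0 0 0 -0.045 0; 0 0 0 0 0 0 0",
)

```text
t: 10.0
eef_pos: [0.5115, -0.3314, 0.2277]
ee_rot: [-3.138, 0.006, -2.95]
force: [0.4, -0.3, -0.7]
width: 0.0007
gripper_force: 0.0
```

Run:
```python
from h import *
grab('wrist','w4')
im,P,d=cloud('w4')
m=(P[...,2]>.082)&(P[...,2]<.115)&(np.hypot(P[...,0]-.498,P[...,1]+.283)<.04)
print(m.sum(),P[m].mean(0),P[m].max(0)); print(arm.get_state()['eef_pos'],arm.get_state()['ee_rot'])
```

```text
283 [ 0.49475537 -0.26463392  0.09620863] [ 0.50386417 -0.25430602  0.10119794]
[ 0.51044244 -0.33070987  0.22519381] [-3.14026675e+00  3.00430261e-03 -2.95032999e+00]
```

The red ball is now at the on stop (+y). Next is the timer; I'll stop a little behind it for a measurement.

move_arm(
  rows="0 0 0 -0.01 0.0432 0 0; 0 0 0 -0.01 0.0432 0 0; 0 0 0 -0.01 0.0432 0 0; 0 0 0 -0.01 0.0432 0 0; 0 0 0 -0.01 0.0432 0 0; 0 0 0 -0.01 0.0432 0 0; 0 0 0 -0.01 0.0432 0 0; 0 0 0 0 0 0 0",
)

```text
t: 11.05
eef_pos: [0.5204, -0.018, 0.2222]
ee_rot: [3.141, -0.002, -2.947]
force: [-0.5, 0.1, 0.4]
width: 0.0006
gripper_force: 0.0
```

Run:
```python
from h import *
grab('wrist','w5')
im,P,d=cloud('w5')
m=(P[...,2]>.0765)&(P[...,2]<.085)&(np.hypot(P[...,0]-.459,P[...,1]+.033)<.04)&(im.min(-1)>110)
p=P[m];s=arm.get_state();c=(p.min(0)+p.max(0))/2
print(m.sum(),p.mean(0),p.min(0),p.max(0)); print(s['eef_pos'],s['ee_rot'])
print('tool shift',R.from_euler('xyz',s['ee_rot']).as_matrix().T@(np.r_[c[:2],.1]-s['eef_pos']))
```

```text
585 [ 0.4596626  -0.03276455  0.07822568] [ 0.44605029 -0.04676081  0.07652509] [ 0.47328923 -0.01903335  0.08087468]
[ 0.5203007  -0.01919021  0.22228292] [ 3.14147418e+00 -2.23906021e-03 -2.94779615e+00]
tool shift [ 0.06186173 -0.00178814  0.12242153]
```

View pics/w5.png

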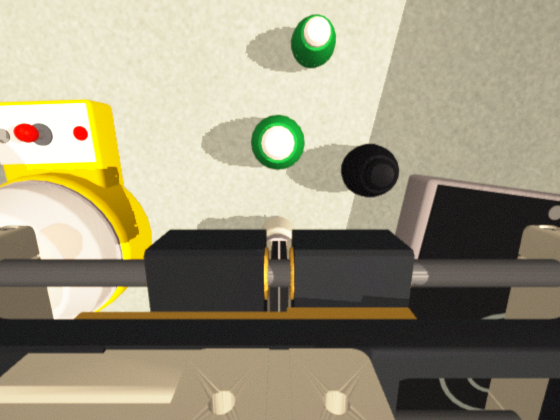

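The cap is at (278,142), centred at (0.4597,−0.033), z≈0.08. The smaller green timer is at (315,35) and the black one at (370,170), both clear of the fingers. I move above the cap and press.

move_arm(
  rows="0 0 0 0.031 -0.001 0 0; 0 0 0 0.031 -0.001 0 0; 0 0 0 0 0 0.04 0; 0 0 0 0 0 0.04 0; 0 0 0 0 0 0.03 0; 0 0 0 0 0 0.012 0; 0 0 0 0 0 0 0",
)

```text
t: 11.98
eef_pos: [0.4601, -0.0347, 0.101]
ee_rot: [-3.141, -0.002, -2.951]
force: [-0.3, 0.2, -0.4]
width: 0.0001
gripper_force: 0.0
```

move_arm(
  rows="0 0 0 0 0.001 0.005 0; 0 0 0 0 0 0.004 0; 0 0 0 0 0 0.003 0; 0 0 0 0 0 0.003 0; 0 0 0 0 0 0.002 0; 0 0 0 0 0 0 0",
)

```text
t: 12.72
eef_pos: [0.4605, -0.033, 0.0847]
ee_rot: [-3.142, 0.0, -2.95]
force: [-0.2, 0.2, 3.3]
width: 0.0005
gripper_force: 1.8
```

move_arm(
  rows="0 0 0 0 0 0.0015 0; 0 0 0 0 0 0.0015 0; 0 0 0 0 0 0 0",
)

```text
t: 13.1
eef_pos: [0.4606, -0.0331, 0.0818]
ee_rot: [-3.141, 0.001, -2.95]
force: [-0.9, 0.9, 6.5]
width: 0.0005
gripper_force: 3.2
```

move_arm(
  rows="0 0 0 0 0 0.001 0; 0 0 0 0 0 0.001 0; 0 0 0 0 0 0 0",
)

```text
t: 13.48
eef_pos: [0.4615, -0.0331, 0.0814]
ee_rot: [-3.141, 0.002, -2.949]
force: [-4.2, -0.1, 23.3]
width: 0.0005
gripper_force: 11.7
```

The cap has bottomed out: the position stalled at 0.0814 and the force rose to 23 N. I release it and retreat.

move_arm(
  rows="0 0 0 0 0 -0.005 0; 0 0 0 0 0 -0.01 0; 0 0 0 0 0 -0.03 0; 0 0 0 0 0 -0.045 0; 0 0 0 0 0 -0.045 0; 0 0 0 -0.06 0 0 0; 0 0 0 0 0 0 0",
)

```text
t: 14.35
eef_pos: [0.5217, -0.021, 0.2143]
ee_rot: [-3.141, 0.0, -2.95]
force: [-1.0, -0.2, -0.9]
width: 0.0005
gripper_force: 0.0
```

Run:
```python
from h import *
grab('wrist','w6');grab('top','top6');grab('side','side6')
im,P,d=cloud('w6')
m=(P[...,2]>.07)&(P[...,2]<.09)&(np.hypot(P[...,0]-.46,P[...,1]+.033)<.03)&(im.min(-1)>110)
print('cap',m.sum(),P[m].mean(0),P[m].max(0))
im,P,d=cloud('top6')
for n,c,z in [('hob',(.515,.286),.09),('cooker',(.498,-.283),.08)]:
    m=(P[...,2]>z)&(P[...,2]<.12)&(np.hypot(P[...,0]-c[0],P[...,1]-c[1])<.04); print(n,m.sum(),P[m].mean(0))
s=arm.get_state();print(s['t'],s['eef_pos'],s['force'])
o=np.vstack([cv2.resize(im[150:310,60:460],(800,320))[:300],cv2.resize(load('side6')[0][160:370,170:450],(800,600))[::2]])
cv2.imwrite('pics/c2.png',o)
```

```text
cap 893 [ 0.45941398 -0.03256443  0.07712783] [ 0.47530401 -0.0163483   0.08071487]
hob 0 [nan nan nan]
cooker 37 [ 0.49407514 -0.26018538  0.09913138]
14.5 [ 0.51829339 -0.02190918  0.2138054 ] [-0.1787474  -0.03575598 -0.81744212]<stdin>:8: RuntimeWarning: Mean of empty slice.
  ret = um.true_divide(
```

View pics/c2.png

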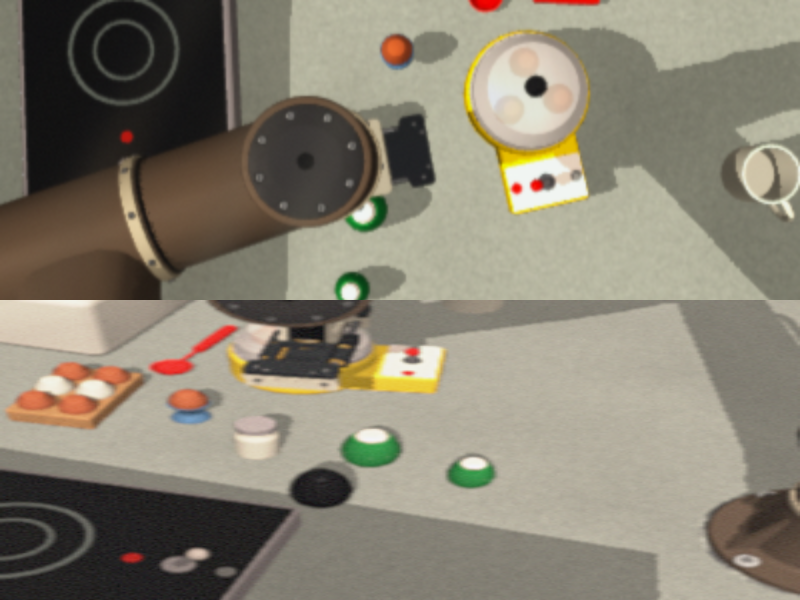

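The final views show the hob ball leaning to the grey dot and the cooker ball leaning to the red dot. The timer is standing in place with its cap up, the other items look unmoved, and the arm is clear.

```bash
python3 -c "
from station import arm
print(arm.job_done())"
```

```text
the job is handed in; nothing more can be done
None
```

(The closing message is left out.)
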